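# Pack two profile samples in a clip case and shut the lid

## Task

Load the white grooved sample bar that lies on the bench into the empty roller clip of the open grey case, and push both bars (the other one has only been laid on its clip) all the way down until each is level and fully home in its clip and nothing stands above the case's rim. Press firmly but do not ram them, and only then close the lid completely. Leave the other things on the bench where they are.

Things in the scene. Friction and masses are not known exactly. Their poses are not given: they have to be found in the camera images.
- case: Open grey plastic case fixed to the bench: 120 (x) by 270 (y) by 47 mm high, walls and floor 4 mm. Origin: centre of its underside, on the bench. Its x axis points from the front wall (robot side) to the hinge side, z up. Two identical roller clips stand in it, side by side along y, 62 mm either side of the origin, 60 mm in front of the hinge line.
- lid (a joint): Lid angle, rad: 0 closed, grows as it opens, stop at 1.15. Even fully open the lid leans over the clips: a gripper coming straight down on a clip hits it, so come in with the tool leaning back to the case's front by 30 to 45 degrees. Clear panel in a grey frame, 120 by 270 by 6 mm, no handle, no latch. Friction (0.16 N m) holds it at any angle: push its outer face near the free edge right down.
- lid_hinge (a point): Middle of the hinge line, on the case's rear rim (its +x side), 47.5 mm above the bench. The hinge line runs along the case's y axis; at angle q the lid's inner face runs from here 120 mm: cos q towards the case's -x, sin q upwards.
- lid_edge (a point): Middle of the lid's free edge, on its outer face (the upper face when closed). Closed it is 53.5 mm above the bench.
- nest_a: Roller clip with a sample already laid on it (left or right in the case). Black base 78 (x) by 44 (y) by 6 mm on the case floor; front and rear posts 26 mm along y, 60 mm apart inside, tops 36 mm above the base's underside, each with a steel roller along y, 8 mm thick, 30 mm long, axis 22.5 mm above that underside. Origin: centre of the base's underside, 4 mm above the bench; axes as the case's.
- nest_b: The empty roller clip, the same as nest_a. The rollers rest 48 mm apart, surface to surface, and spring apart to front and rear (1.2 N/mm each) to let a 56 mm sample between the posts, then close in its grooves. Laid on the rollers a sample's centre is 39 mm above the nest's origin, its top 13 mm above the case's rim; home: centre 23 mm above the nest's origin, top 3 mm below the rim.
- sample_a: White bar, 56 (x) by 34 mm (z), 50 mm long (y), long edges bevelled 6 mm, a V groove 5 mm deep along each side, grey ends, 0.09 to 0.15 kg, lying loose on nest_a's rollers, along its y. Origin: centre. Pushing down on the middle of its top with 10 to 20 N drives it 16 mm down; it snaps home onto the hard base. Over 60 N between a sample and its clip counts as ramming.
- sample_b: An identical sample, lying flat on the bench to the left of the case (its centre 17 mm up), its length sideways (y), turned 10 to 46 degrees to the left. Take it by its two end faces (50 mm apart). It goes into nest_b, likewise with its length along the nest's y.
- coupling: Bystander: white octagonal ring, 56 mm across, 34 mm high, standing on the bench. Leave it. Origin: centre of the underside.
- tape: Bystander: roll of paper tape lying flat, 100 mm across, 36 mm high. Leave it.
- driver: Bystander: screwdriver lying on the bench. Leave it.
- profile: Bystander: white octagonal profile, 50 mm across, 420 mm long, lying behind the case. Leave it.
- block: Bystander: plywood block 90 by 40 by 60 mm. Leave it.
Not all that is in view belongs to the job. Leave any orange or yellow look-alike of the sample_a alone.

How it is judged (in metres and radians):
On the way, in this order (a step that is already met when the one before it is completed fails the run):
1. both samples are fully home in their clips while the lid is still open (above 0.6 rad) (z of sample_a in the frame of nest_a between 0.019 and 0.026 m and horizontal distance between sample_a and nest_a below 0.012 m and angle between the y axis of sample_a and the y axis of nest_a, either way round below 0.12 rad and angle between the z axis of sample_a and the z axis of nest_a, either way round below 0.12 rad and z of sample_b in the frame of nest_b between 0.019 and 0.026 m and horizontal distance between sample_b and nest_b below 0.012 m and angle between the y axis of sample_b and the y axis of nest_b, either way round below 0.12 rad and angle between the z axis of sample_b and the z axis of nest_b, either way round below 0.12 rad and value of joint lid above 0.6 rad), for 0.2 s.
2. the lid is closed (value of joint lid below 0.04 rad), for 0.2 s.
At the end, for the whole second after the job is handed in: Each sample lies at rest in its own clip (sample_a in nest_a, sample_b in nest_b), its centre 19 to 26 mm above the nest's origin, within 12 mm of it horizontally and within 0.12 rad of the nest's y axis and of level, and the lid is closed to under 0.04 rad (z of sample_a in the frame of nest_a between 0.019 and 0.026 m and horizontal distance between sample_a and nest_a below 0.012 m and angle between the y axis of sample_a and the y axis of nest_a, either way round below 0.12 rad and angle between the z axis of sample_a and the z axis of nest_a, either way round below 0.12 rad and z of sample_b in the frame of nest_b between 0.019 and 0.026 m and horizontal distance between sample_b and nest_b below 0.012 m and angle between the y axis of sample_b and the y axis of nest_b, either way round below 0.12 rad and angle between the z axis of sample_b and the z axis of nest_b, either way round below 0.12 rad and value of joint lid below 0.04 rad and linear speed of each of sample_a, sample_b below 0.02 m/s); the robot touches nothing.
It fails at once if sample_a is rammed against its clip with more than 60 N (contact force between sample_a and nest_a above 60 N).
It fails at once if sample_b is rammed against its clip with more than 60 N (contact force between sample_b and nest_b above 60 N).
It fails at once if one of the other things on the bench (coupling, tape, driver, profile, block) is moved by more than 30 mm (distance of any of coupling, tape, driver, profile, block from where it was at the start of the episode above 0.03 m).
It also fails if it takes over 72 s, if anything falls off the work surface, if the arm or the gripper's body presses on something with over 40 N, if the wrist force passes 120 N, or if a joint passes its speed limit or range.

## Robot

A 6-joint arm with a two-finger parallel gripper is mounted at the origin on the work surface. World frame = base frame: x ahead of the robot, y to its left, z up, the work surface at z = 0. Lengths are in mm, angles in degrees, forces in N, time in s.
With the tool pointing down it reaches from about 300 to 850 mm from the base axis. Payload 4.2 kg.
Tool frame: the origin (TCP) lies midway between the tips of the shut fingers; the grasp point (between the pads) lies 19 mm behind it; z points along the fingers, y is the line along which they close (so a half turn about z gives the same grasp; the last joint's range is limited). The gripper opens to 91 mm and grips with 3 to 60 N. Pads are 32 mm wide; open, the fingers measure 118 mm over their backs; the gripper's body (76 mm by 178 mm) begins 60 mm behind the grasp point.
Start: joints at [63.14, 18.312, 89.639, -0, 72.044, -1.146], TCP at [249.488, 518.072, 213.976] pointing down, gripper open.
Joint ranges: [-177.97, 177.97], [-48.28, 115.42], [12.27, 149.76], [-77.06, 257.06], [2.81, 150.46], [-146.56, 146.56]. Speed limits (degrees/s): [147.25, 147.25, 180, 180, 180, 180].

## Interface

Orientations are given as [roll, pitch, yaw] about the fixed x, y, z axes, in that order (R = Rz(yaw) Ry(pitch) Rx(roll)).
In Python, from workcell import env gives the robot as it stands.
- The arm moves only by the shell command python3 -m jog 'ROWS' [FORCE]. ROWS is a JSON object of lists of equal length, an entry for each row: "jaw": the finger opening in mm, from 0 to 91.2; "slide": the shift along the tool's x, y, z in units of 30 mm (1.0 is 30 mm), a list of three; "spin": the turn about the tool's z in units of 8 degrees (1.0 is 8 degrees). In form: {"jaw": [jaw, ...], "slide": [[dx, dy, dz], ...], "spin": [spin, ...]}. A call has 1 to 10 rows; each row shifts and turns the commanded pose from where the row before left it, along the tool's axes as they then stand; what a row does not reach is not made up. A row lasts 1/10 s, in which the tool goes at most 50 mm and 8.59 degrees, less where a joint would pass 70% of its speed; a pose out of reach is approached as far as the arm can. A call is refused whole if a number of a shift passes 1 or a number of a turn 1, either way. A call with a gripper value outside its range is refused whole. The fingers move at their own pace and stop on an object; FORCE is the grip in N (left out, the last holds). Time passes only in rows, so rows that do not move let the fingers close. It gives the time, the measured TCP pose, the force, the opening and the grip force at its end, in the units of the state.
- env.state(): the state, without advancing time (a new reading comes with each control period).
- env.grab_frame(name): name is "scene" or "top"; returns the picture (384x512x3 uint8, red, green, blue); there is no depth.
- env.camera_model(name): a dict with "fx", "fy", "cx", "cy" (pixels), "camera_from_world" (4x4, takes a point from world to camera coordinates). Camera axes: x right, y up, looking along -z (the intrinsics and any distortion apply to the point x, -y, -z); pixel columns grow to the right and rows downward; lengths in mm; the calibration is good to about 2 mm. A picture is of the moment at which its call begins. camera_model takes no time and is no camera call.
- env.job_done(): hands the job in; it is judged then, once.
The state is a dict: "time_s": time; "qpos": joint angles; "qvel": joint speeds; "effort": joint torques, N m; "ee_pos": TCP position; "ee_rot": TCP orientation; "force": force on the tool from outside, world axes, zero at the start; "torque": the same for the moment, N m; "gripper_width": finger opening in mm; "gripper_force": force on a finger pad.
Only numpy, scipy, OpenCV 4.12 (cv2) and the standard library are available. Lean on these libraries where they do the work, as an engineer would, in place of code of your own. Each camera call takes 0.05 s, during which the arm holds its last target. There are 200 camera calls.

## Working session

There is one attempt and no reset: what is moved stays moved. The work goes in short steps, Python scripts to look and compute and a shell command to move; the robot and the scene stay as the last step left them, time stands still between calls to the robot, and variables do not carry over. Pictures are saved under pics/ and viewed, at most 11 in all, crops included, and the job is handed in when it is done.

```bash
mkdir -p pics; ls
python3 - <<'E'
from workcell import env
import cv2, numpy as np
s=env.state(); print(s)
for n in("scene","top"):
    f=env.grab_frame(n); cv2.imwrite(f"pics/{n}0.png",f[:,:,::-1]); m=env.camera_model(n)
    print(n,{k:(np.round(v,3).tolist()) for k,v in m.items() if not isinstance(v,str)})
E
```

```text
pics
{'time_s': 0.0, 'qpos': array([ 6.31380628e+01,  1.83525174e+01,  8.97051494e+01, -1.87121818e-03,
        7.20426256e+01, -1.14526884e+00]), 'qvel': array([ 0.01105192, -0.03665042, -0.04646914,  0.10100716,  0.09172355,
        0.02243504]), 'effort': array([-2.13490152e-03, -4.12472141e+01, -2.31973833e+01,  7.24557554e-02,
        4.58191254e-02, -1.75008190e-04]), 'ee_pos': array([249.2871631 , 517.61022003, 213.11999779]), 'ee_rot': array([-1.79899692e+02, -2.25886577e-04,  1.54283910e+02]), 'force': array([-0.47475281,  0.01598328,  0.21942599]), 'torque': array([ 0.02589319, -0.03341729, -0.02202708]), 'gripper_force': 0.0, 'gripper_width': 91.10496884420324}
scene {'fx': 447.77, 'fy': 447.77, 'cx': 253.792, 'cy': 184.771, 'camera_from_world': [[-0.886, 0.463, 0.017, 438.757], [-0.352, -0.695, 0.627, 246.687], [0.302, 0.549, 0.779, -1516.844], [0.0, 0.0, 0.0, 1.0]]}
top {'fx': 453.097, 'fy': 453.097, 'cx': 259.499, 'cy': 194.553, 'camera_from_world': [[0.031, -1.0, -0.0, 104.76], [0.976, 0.03, 0.214, -582.737], [-0.214, -0.007, 0.977, -1079.051], [0.0, 0.0, 0.0, 1.0]]}
```

View pics/scene0.png

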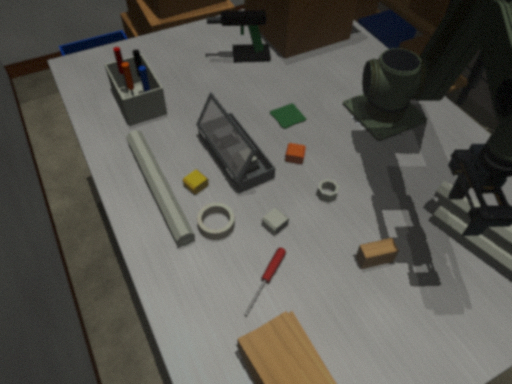

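View pics/top0.png

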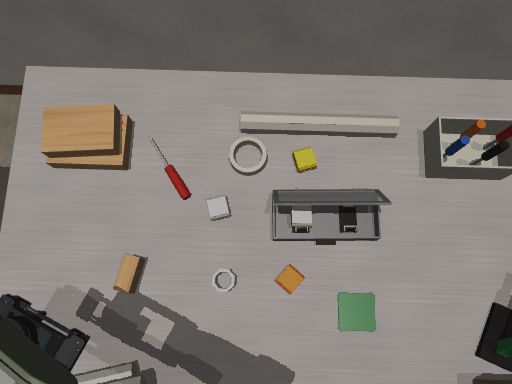

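The scene camera shows the case at about (235,150) with its lid open, sample_b at (275,220) and the ring at (327,188). In the top view, sample_b is at (218,207), sample_a is in the left clip at (302,217), and the empty clip is at (348,217). I'll zoom in next.

```bash
cat > h.py <<'E'
import numpy as np, cv2
from workcell import env
class Cam:
    def __init__(s,n):
        m=env.camera_model(n); s.m=m; s.T=np.array(m["camera_from_world"]); s.R=s.T[:3,:3]; s.c=-s.R.T@s.T[:3,3]
        s.extra={k:v for k,v in m.items() if k not in("fx","fy","cx","cy","camera_from_world")}
    def ray(s,u,v):
        m=s.m; d=s.R.T@np.array([(u-m["cx"])/m["fx"],-(v-m["cy"])/m["fy"],-1]); return d/np.linalg.norm(d)
    def plane(s,u,v,z):
        d=s.ray(u,v); return s.c+d*(z-s.c[2])/d[2]
    def px(s,p):
        q=s.R@np.asarray(p,float)+s.T[:3,3]; m=s.m; return np.array([m["cx"]+m["fx"]*q[0]/-q[2], m["cy"]-m["fy"]*q[1]/-q[2]])
def tri(a,pa,b,pb):
    da,db=a.ray(*pa),b.ray(*pb); A=np.stack([da,-db],1); t=np.linalg.lstsq(A,b.c-a.c,rcond=None)[0]
    P,Q=a.c+da*t[0],b.c+db*t[1]; return (P+Q)/2,np.linalg.norm(P-Q)
E
python3 - <<'E'
from h import *
print(Cam("top").extra,Cam("scene").extra)
t=cv2.imread("pics/top0.png")[180:255,195:395]; s=cv2.imread("pics/scene0.png")[88:238,190:300]
cv2.imwrite("pics/tc.png",cv2.resize(t,None,fx=4,fy=4,interpolation=cv2.INTER_CUBIC))
cv2.imwrite("pics/sc.png",cv2.resize(s,None,fx=4,fy=4,interpolation=cv2.INTER_CUBIC))
E
```

```text
{} {}
```

View pics/tc.png

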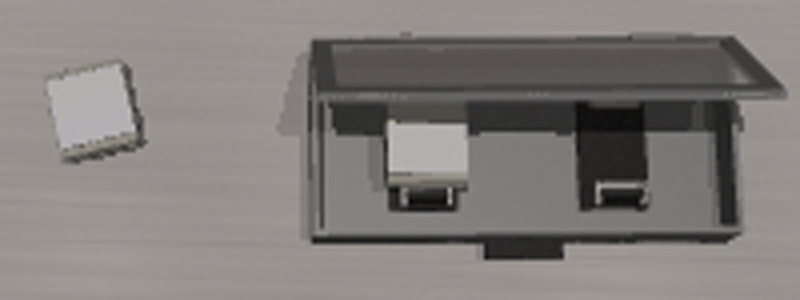

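View pics/sc.png

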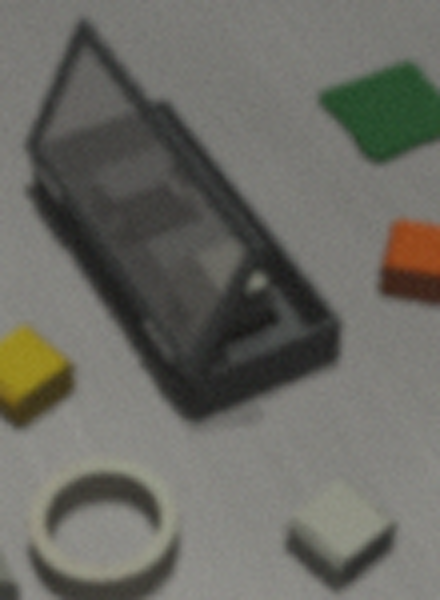

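The crops show the case's front rim corners at (312,236) and (740,234) in the top crop, matching (338,322) and (162,103) in the scene crop. The lid's free-edge corners are at (312,95) and (785,95), matching (255,255) and (85,22). Sample_b's top face is turned by roughly 11°.

Run:
```python
from h import *
T,S=Cam("top"),Cam("scene")
print("cams",T.c,S.c)
t=lambda u,v:((u+.5)/4-.5+195,(v+.5)/4-.5+180)
s=lambda u,v:((u+.5)/4-.5+190,(v+.5)/4-.5+88)
for n,a,b in [("FL",(312,236),(338,322)),("FR",(740,234),(162,103)),("lidL",(312,95),(255,255)),("lidR",(785,95),(85,22)),("hingeL",(312,40),(192,382)),("bL",(45,78),(335,480)),]:
    p,e=tri(T,t(*a),S,s(*b)); print(n,p.round(1),round(e,1),"z47:",T.plane(*t(*a),47)[:2].round(1))
# white masks
ft=cv2.imread("pics/top0.png"); fs=cv2.imread("pics/scene0.png")
g=cv2.cvtColor(ft,cv2.COLOR_BGR2GRAY)
print(g[207,212:226],g[217,290:315])
for nm,(x0,x1,y0,y1),z in [("b",(203,235,192,224),34),("a",(288,315,207,233),60)]:
    m=np.zeros_like(g); m[y0:y1,x0:x1]=(g[y0:y1,x0:x1]>180)*255
    c=max(cv2.findContours(m,cv2.RETR_EXTERNAL,cv2.CHAIN_APPROX_NONE)[0],key=cv2.contourArea)
    P=np.array([T.plane(u,v,z)[:2] for u,v in c[:,0]],np.float32)
    print(nm,cv2.minAreaRect(P),cv2.boundingRect(c),cv2.moments(m,True)["m10"]/cv2.countNonZero(m),cv2.moments(m,True)["m01"]/cv2.countNonZero(m))
gs=cv2.cvtColor(fs,cv2.COLOR_BGR2GRAY)
print(gs[205:235:2,260:292:2])
```

```text
cams [ 335.12021771  114.79653493 1178.73835153] [ 933.97579408  801.16929541 1019.80198737]
FL [472.6  85.3  42.5] 3.1 z47: [470.9  86.4]
FR [ 483.1 -185.    38.2] 4.0 z47: [ 480.3 -181.4]
lidL [542.7  89.1 149.9] 6.0 z47: [560.8  88.6]
lidR [ 548.2 -182.4  148.5] 1.9 z47: [ 570.  -212.3]
hingeL [595.5  90.2  48.5] 2.2 z47: [596.7  89.5]
bL [561.8 247.2 101.1] 15.9 z47: [566.6 259.1]
[177 177 178 176 176 176 176 177 177 177 177 176 177 176] [111  41 176 176 177 176 176 176 176 176 176 176 177 176 177 176 177 175
 176 177 176 176 125 125 125]Traceback (most recent call last):
  File "<stdin>", line 14, in <module>
ValueError: max() iterable argument is empty
```

Run:
```python
from h import *
T,S=Cam("top"),Cam("scene")
ft=cv2.imread("pics/top0.png"); fs=cv2.imread("pics/scene0.png")
g=cv2.cvtColor(ft,cv2.COLOR_BGR2GRAY); gs=cv2.cvtColor(fs,cv2.COLOR_BGR2GRAY)
def meas(C,g,x0,x1,y0,y1,th,z):
    m=np.zeros_like(g); m[y0:y1,x0:x1]=(g[y0:y1,x0:x1]>th)*255
    c=max(cv2.findContours(m,cv2.RETR_EXTERNAL,cv2.CHAIN_APPROX_NONE)[0],key=cv2.contourArea)
    P=np.array([C.plane(u,v,z)[:2] for u,v in c[:,0]],np.float32)
    (ctr,wh,an)=cv2.minAreaRect(P); M=cv2.moments(c); uv=(M["m10"]/M["m00"],M["m01"]/M["m00"])
    print(np.round(ctr,1),np.round(wh,1),round(an,1),np.round(uv,2),C.plane(*uv,z)[:2].round(1)); return uv
a=meas(T,g,203,235,192,224,160,34)
meas(T,g,288,315,207,233,160,60)
print(gs[205:235:2,260:292:2])
b=meas(S,gs,258,294,203,237,int(gs[218,274])-8,34)
print(tri(T,a,S,b))
# coupling / case top: nest_b roller front centre
for u,v in [(218.5,0)]: pass
t=lambda u,v:((u+.5)/4-.5+195,(v+.5)/4-.5+180)
# posts' tops z=40: front post nest a (400..458, ~188), nest b (597..648,182)
for u,v in [(597,183),(648,183),(402,207),(458,207),(597,207),(648,207)]: print(u,v,T.plane(*t(u,v),40)[:2].round(1))
```

```text
[551.9 230.9] [44.  48.4] 16.2 [217.16 206.14] [551.8 230.7]
[527.   15.9] [27.9 47.8] 1.8 [301.35 216.56] [526.8  16.3]
[[126 127 130 132 129 130 131 129 130 125 128 128 129 129 128 133]
 [131 128 132 133 133 130 128 132 128 130 126 131 134 134 130 135]
 [131 127 130 133 131 135 136 140 134 129 130 126 129 133 131 131]
 [129 130 127 131 133 135 138 142 140 137 131 133 126 131 130 131]
 [131 128 130 130 136 142 142 142 142 143 139 131 129 128 132 133]
 [131 130 134 139 139 142 141 142 141 141 142 139 123 125 131 135]
 [131 128 129 137 140 142 142 139 140 142 142 142 139 129 126 131]
 [125 111 110 120 137 143 144 141 142 141 142 141 141 115  99 131]
 [122  88  89 105 115 135 143 140 141 142 144 136 107  68  89 128]
 [121  70  62  86 107 123 136 141 141 140 132  94  57  52  97 127]
 [124  77  60  64  85 107 122 135 138 125  91  55  46  66 111 133]
 [132 120  86  62  63  78 104 111 107  75  51  49  74 107 127 132]
 [133 135 123  87  59  58  74  93  66  48  53  85 115 128 131 132]
 [137 139 132 121  85  65  59  62  53  50  87 117 133 133 130 131]
 [136 137 137 134 126  97  65  64  67  96 125 134 137 136 133 130]]
[552.2 228.9] [39.9 45.5] 15.5 [274.91 216.89] [552.2 229.5]
(array([552.0818908 , 230.26841645,  34.63513461]), np.float64(1.0767914577516424))
597 183 [510.9 -93.5]
648 183 [ 511.9 -125.8]
402 207 [491.8  29.8]
458 207 [492.9  -5.6]
597 207 [495.6 -93.4]
648 207 [ 496.6 -125.6]
```

```bash
python3 - <<'E'
from h import *
T,S=Cam("top"),Cam("scene")
t=lambda u,v:((u+.5)/4-.5+195,(v+.5)/4-.5+180)
s=lambda u,v:((u+.5)/4-.5+190,(v+.5)/4-.5+88)
y=np.deg2rad(2); ex=np.array([np.cos(y),np.sin(y),0]); ey=np.array([-np.sin(y),np.cos(y),0])
C=np.array([538.5,-46,0])
def P(x,yy,z): return C+ex*x+ey*yy+np.array([0,0,z])
print("meas top lidL",t(312,95),"lidR",t(785,95),"scene lidL",s(255,255),"lidR",s(85,22))
for q in (0.95,1.0,1.05,1.1,1.15):
    a=[P(60-120*np.cos(q)+o*np.sin(q),yy,47.5+120*np.sin(q)+o*np.cos(q)) for yy in(135,-135) for o in (0,6)]
    print(q,"top",*[T.px(p).round(1) for p in a]," scene",*[S.px(p).round(1) for p in a])
print("rim pred",[T.px(P(x,y_,47)).round(1) for x,y_ in((-60,135),(-60,-135),(60,135))],"meas",t(312,236),t(740,234),t(312,40))
print("rim pred S",[S.px(P(x,y_,47)).round(1) for x,y_ in((-60,135),(-60,-135),(60,135))],"meas",s(338,322),s(162,103),s(192,382))
E
python3 -m jog '{"jaw":[91,91,91,91,91,91,91,91,91,91],"slide":[[-1,-0.2,0],[-1,-0.2,0],[-1,-0.2,0],[-1,-0.2,0],[-1,-0.2,0],[-1,0,0],[0,0,0],[0,0,0],[0,0,0],[0,0,0]],"spin":[0,0,0,0,-1,-1,-1,-1,-1,-0.2]}' 60
```

```text
meas top lidL (272.625, 203.375) lidR (390.875, 203.375) scene lidL (253.375, 151.375) lidR (210.875, 93.125)
0.95 top [273.4 210.7] [273.4 208.4] [389.9 210.2] [390.2 207.9]  scene [260.5 150.5] [259.  150.2] [215.3  92.7] [213.8  92.3]
1.0 top [273.4 208.3] [273.5 205.9] [390.2 207.8] [390.4 205.4]  scene [259.  150.3] [257.4 150.1] [213.8  92.3] [212.2  92. ]
1.05 top [273.5 205.9] [273.5 203.4] [390.4 205.4] [390.6 202.9]  scene [257.3 150.1] [255.7 150. ] [212.2  92. ] [210.5  91.8]
1.1 top [273.5 203.4] [273.5 200.9] [390.6 202.9] [390.8 200.4]  scene [255.6 150.1] [253.9 150.1] [210.5  91.8] [208.8  91.6]
1.15 top [273.5 200.9] [273.5 198.3] [390.8 200.4] [390.9 197.8]  scene [253.9 150.1] [252.1 150.2] [208.8  91.7] [207.1  91.6]
rim pred [array([272.5, 237.4]), array([380.2, 237. ]), array([272. , 190.7])] meas (272.625, 238.625) (379.625, 238.125) (272.625, 189.625)
rim pred S [array([274.6, 167.7]), array([230.9, 111.9]), array([237.9, 183.3])] meas (274.125, 168.125) (230.125, 113.375) (237.625, 183.125)
time_s: 1.1
ee_pos: [400.1, 416.5, 213.4]
ee_rot: [-180.0, -0.1, -164.1]
force: [0.1, -0.0, -0.0]
gripper_width: 90.8
gripper_force: 0.0
```

```bash
python3 -m jog '{"jaw":[91,91,91,91,91,91,91,91,91,91],"slide":[[-0.275,-0.92,0.45],[-0.275,-0.92,0.45],[-0.275,-0.92,0.45],[-0.275,-0.92,0.45],[-0.275,-0.92,0.45],[-0.275,-0.92,0.45],[-0.275,-0.92,0.45],[-0.275,-0.92,0.45],[0,0,0],[0,0,0]],"spin":[0,0,0,0,0,0,0,0,0,0]}'
python3 - <<'E'
from h import *
t=env.grab_frame("top")[:,:,::-1]; s=env.grab_frame("scene")[:,:,::-1]
a=cv2.resize(t[150:270,150:290],None,fx=3,fy=3); b=cv2.resize(s[160:280,210:340],None,fx=3,fy=3)
cv2.imwrite("pics/p1.png",np.hstack([a[:,:400],b]))
E
```

```text
time_s: 2.1
ee_pos: [524.0, 222.3, 105.6]
ee_rot: [180.0, -0.1, -164.3]
force: [-0.3, 0.5, -1.0]
gripper_width: 91.1
gripper_force: 0.0
```

View pics/p1.png

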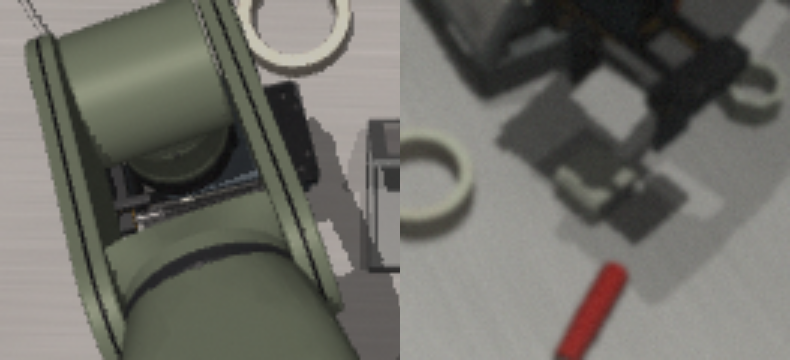

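The gripper hovers over sample_b at (595,190) in the scene crop, with the fingers on either side of its length, so I'll descend.

```bash
python3 -m jog '{"jaw":[91,91,91,91,91,91,91,91,91,91],"slide":[[0,0,0.5],[0,0,0.5],[0,0,0.5],[0,0,0.5],[0,0,0.5],[0,0,0.4],[0,0,0.3],[0,0,0.2],[0,0,0],[0,0,0]],"spin":[0,0,0,0,0,0,0,0,0,0]}' 60
python3 -m jog '{"jaw":[45,45,45,45,45,45,45,45,45,45],"slide":[[0,0,0],[0,0,0],[0,0,0],[0,0,0],[0,0,0],[0,0,0],[0,0,0],[0,0,0],[0,0,0],[0,0,0]],"spin":[0,0,0,0,0,0,0,0,0,0]}' 60
```

```text
time_s: 3.2
ee_pos: [524.4, 222.8, 4.3]
ee_rot: [180.0, 0.0, -164.1]
force: [0.3, -0.1, 1.3]
gripper_width: 91.0
gripper_force: 0.0
time_s: 4.2
ee_pos: [524.2, 222.6, 4.0]
ee_rot: [180.0, 0.0, -164.1]
force: [-0.5, 0.2, 0.9]
gripper_width: 49.5
gripper_force: 60.0
```

```bash
python3 -m jog '{"jaw":[45,45,45,45,45,45,45,45,45,45],"slide":[[0,0,-0.2],[0,0,-0.5],[0,0,-0.8],[0,0,-0.8],[0.5,0,-0.6],[0.8,0,-0.3],[0.8,0,0],[0.8,0,0],[0.3,0,0],[0,0,0]],"spin":[0,0,0,0,0,0.4,0.5,0.5,0.34,0]}' 60
python3 -m jog '{"jaw":[45,45,45,45,45,45,45,45,45,45],"slide":[[0,-0.5,0],[0,-1,0],[0,-1,0],[0,-1,0],[0,-1,0],[0,-1,0],[0,-1,0],[0,-1,0],[0,-1,0],[0,-1,0]],"spin":[0,0,0,0,0,0,0,0,0,0]}' 60
```

```text
time_s: 5.2
ee_pos: [428.9, 201.9, 100.2]
ee_rot: [-180.0, -0.1, -178.0]
force: [0.4, 0.7, -1.6]
gripper_width: 49.4
gripper_force: 60.0
time_s: 6.2
ee_pos: [440.7, -85.0, 100.0]
ee_rot: [-180.0, 0.0, -178.0]
force: [1.4, -0.0, -1.5]
gripper_width: 49.3
gripper_force: 60.0
```

```bash
python3 -m jog '{"jaw":[45,45,45,45,45,45,45],"slide":[[0,-0.44,0],[0,-0.44,0],[0,0,0.5],[0,0,0.5],[0,0,0.15],[-0.5,0,0],[0,0,0]],"spin":[0,0,0,0,0,0,0]}' 60
python3 - <<'E'
from h import *
t=env.grab_frame("top")[:,:,::-1]; s=env.grab_frame("scene")[:,:,::-1]
a=cv2.resize(t[150:280,260:400],None,fx=2.8,fy=2.8); b=cv2.resize(s[70:200,190:330],None,fx=2.8,fy=2.8)
cv2.imwrite("pics/p2.png",np.hstack([a,b]))
E
```

```text
time_s: 6.9
ee_pos: [458.3, -108.5, 65.8]
ee_rot: [-180.0, 0.1, -178.0]
force: [-0.2, 0.3, -0.9]
gripper_width: 49.5
gripper_force: 60.0
```

View pics/p2.png

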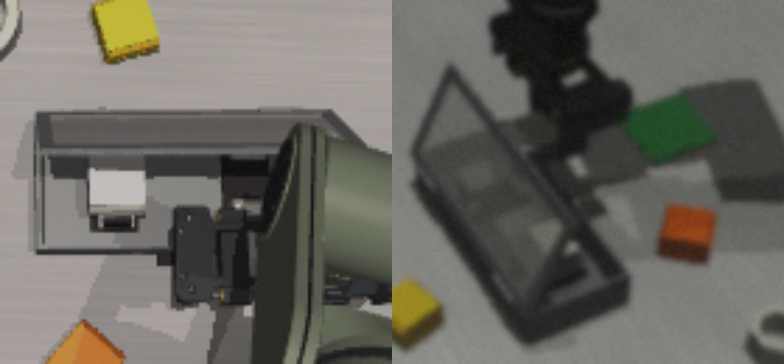

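The sample is held in front of the empty clip, and in the scene crop the lid edge and wrist are clear of each other. I'll slide in now.

```bash
python3 -m jog '{"jaw":[45,45,45,45,45],"slide":[[-0.5,-0.08,0],[-0.5,0,0],[-0.4,0,0],[-0.2,0,0],[0,0,0]],"spin":[0,0,0,0,0]}' 60
python3 -m jog '{"jaw":[45,45,45],"slide":[[-0.1,0,0],[-0.08,0,0],[0,0,0]],"spin":[0,0,0]}' 60
```

```text
time_s: 7.5
ee_pos: [504.4, -109.1, 65.4]
ee_rot: [180.0, -0.0, -178.0]
force: [0.6, -1.0, -1.5]
gripper_width: 49.8
gripper_force: 60.0
time_s: 7.8
ee_pos: [509.0, -108.9, 65.5]
ee_rot: [180.0, -0.1, -178.0]
force: [-2.2, 0.2, 0.2]
gripper_width: 49.5
gripper_force: 60.9
```

```bash
python3 -m jog '{"jaw":[45,45,45,45,45,45],"slide":[[0,0,0.3],[0,0,0.3],[0,0,0.3],[0,0,0.15],[0,0,0],[0,0,0]],"spin":[0,0,0,0,0,0]}' 60
python3 - <<'E'
from h import *
t=env.grab_frame("top")[:,:,::-1]; s=env.grab_frame("scene")[:,:,::-1]
a=cv2.resize(t[150:280,260:400],None,fx=2.8,fy=2.8); b=cv2.resize(s[70:200,190:330],None,fx=2.8,fy=2.8)
cv2.imwrite("pics/p3.png",np.hstack([a,b]))
E
```

```text
time_s: 8.4
ee_pos: [509.8, -109.0, 33.7]
ee_rot: [180.0, -0.0, -178.0]
force: [0.2, -0.3, -0.4]
gripper_width: 49.6
gripper_force: 60.0
```

View pics/p3.png

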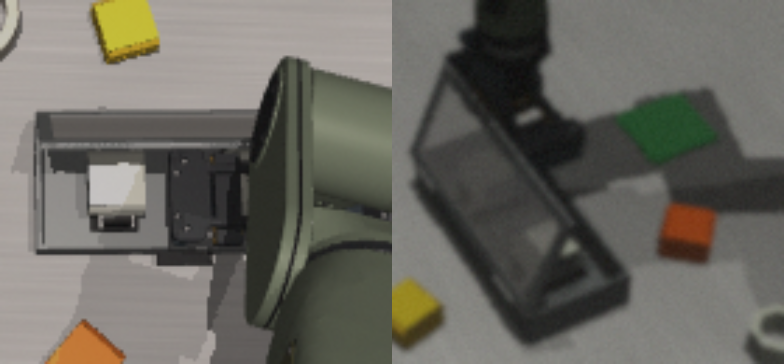

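The body has nudged the lid edge fully open, from row 152 to 145 in the top crop, and the force is near zero. I'll lower onto the rollers.

```bash
for i in 1; do :; done; python3 -m jog '{"jaw":[45,45,45,45,45],"slide":[[-0.03,0,0.05],[-0.03,0,0.05],[0,0,0.04],[0,0,0],[0,0,0]],"spin":[0,0,0,0,0]}' 60
python3 -m jog '{"jaw":[45,45,45,45],"slide":[[0,0,0.05],[0,0,0.05],[0,0,0],[0,0,0]],"spin":[0,0,0,0]}' 60
```

```text
time_s: 9.0
ee_pos: [511.0, -108.9, 29.7]
ee_rot: [180.0, -0.0, -178.0]
force: [-1.9, 0.3, -0.2]
gripper_width: 49.3
gripper_force: 60.0
time_s: 9.4
ee_pos: [511.7, -109.1, 27.4]
ee_rot: [-180.0, 0.1, -178.0]
force: [-2.9, 0.2, 6.3]
gripper_width: 49.7
gripper_force: 60.0
```

```bash
python3 -m jog '{"jaw":[45,45,45,45],"slide":[[0,0,0.05],[0,0,0.05],[0,0,0],[0,0,0]],"spin":[0,0,0,0]}' 60
python3 -m jog '{"jaw":[45,45,45,45],"slide":[[0,0,0.05],[0,0,0.05],[0,0,0],[0,0,0]],"spin":[0,0,0,0]}' 60
```

```text
time_s: 9.8
ee_pos: [511.1, -109.0, 23.5]
ee_rot: [180.0, -0.0, -178.0]
force: [-2.4, -1.4, 0.5]
gripper_width: 49.9
gripper_force: 60.0
time_s: 10.2
ee_pos: [511.0, -108.9, 20.2]
ee_rot: [180.0, -0.1, -178.0]
force: [-1.6, -0.1, -3.2]
gripper_width: 49.2
gripper_force: 60.0
```

```bash
python3 -m jog '{"jaw":[45,45,45,45],"slide":[[0,0,0.05],[0,0,0.05],[0,0,0],[0,0,0]],"spin":[0,0,0,0]}' 60
python3 -m jog '{"jaw":[45,45,45,45],"slide":[[0,0,0.05],[0,0,0.03],[0,0,0],[0,0,0]],"spin":[0,0,0,0]}' 60
```

```text
time_s: 10.6
ee_pos: [511.0, -108.9, 17.3]
ee_rot: [180.0, -0.1, -178.0]
force: [-1.5, -0.7, -4.1]
gripper_width: 49.3
gripper_force: 60.0
time_s: 11.0
ee_pos: [511.0, -108.8, 14.8]
ee_rot: [180.0, -0.1, -178.0]
force: [-1.2, 0.3, -8.8]
gripper_width: 49.6
gripper_force: 60.0
```

```bash
python3 -m jog '{"jaw":[45,45,45],"slide":[[0,0,0.05],[0,0,0],[0,0,0]],"spin":[0,0,0]}' 60
python3 -m jog '{"jaw":[45,45,45],"slide":[[0,0,0.05],[0,0,0],[0,0,0]],"spin":[0,0,0]}' 60
```

```text
time_s: 11.3
ee_pos: [511.3, -108.9, 14.1]
ee_rot: [180.0, 0.0, -178.0]
force: [-2.6, 0.5, -1.0]
gripper_width: 49.4
gripper_force: 60.0
time_s: 11.6
ee_pos: [511.3, -108.9, 14.0]
ee_rot: [-180.0, 0.0, -178.0]
force: [-6.4, 1.0, 10.1]
gripper_width: 49.7
gripper_force: 60.0
```

```bash
python3 -m jog '{"jaw":[45,45,70,70,70,70,70,70,70,70],"slide":[[0,0,0.03],[0,0,0],[0,0,0],[0,0,0],[0,0,0],[0.1,0,-0.3],[0.3,0,-0.8],[0.8,0,-0.8],[1,0,-0.6],[0,0,0]],"spin":[0,0,0,0,0,0,0,0,0,0]}' 60
python3 -m jog '{"jaw":[91,91,91,91,91,91,91],"slide":[[0.6,0.3,0],[0,1,0],[0,1,0],[0,1,0],[0,0.8,0],[0,0,0],[0,0,0]],"spin":[0,0,0,0,0,0,0]}' 60
python3 - <<'E'
from h import *
t=env.grab_frame("top")[:,:,::-1]; s=env.grab_frame("scene")[:,:,::-1]
a=cv2.resize(t[150:280,260:400],None,fx=2.8,fy=2.8); b=cv2.resize(s[70:200,190:330],None,fx=2.8,fy=2.8)
cv2.imwrite("pics/p4.png",np.hstack([a,b]))
E
```

```text
time_s: 12.6
ee_pos: [443.4, -111.2, 88.6]
ee_rot: [-180.0, 0.1, -178.1]
force: [1.1, 0.1, 0.6]
gripper_width: 70.0
gripper_force: 0.0
time_s: 13.3
ee_pos: [423.8, 11.1, 86.4]
ee_rot: [-180.0, 0.0, -177.9]
force: [0.2, 0.2, -0.7]
gripper_width: 90.8
gripper_force: 0.0
```

View pics/p4.png

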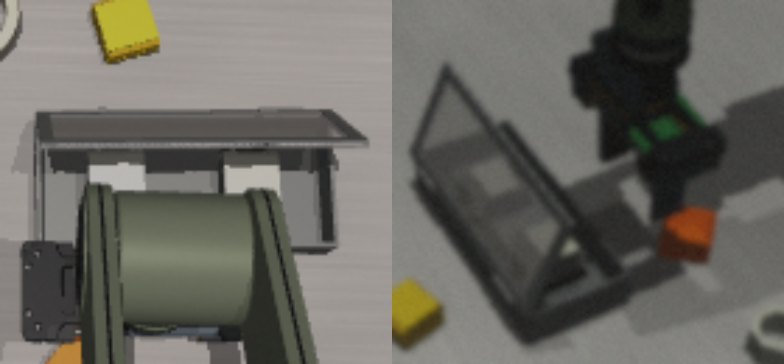

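Both bars are in their clips. The new one's top is visible at (250,178) in the top crop, and the lid is still open. Next is sample_a.

```bash
python3 -m jog '{"jaw":[91,91,91,91,91,91,91,91],"slide":[[-0.5,0.03,0.2],[-0.8,0,0.3],[-0.8,0,0.1],[-0.5,0,0],[-0.1,0,0],[-0.08,0,0],[0,0,0],[0,0,0]],"spin":[0,0,0,0,0,0,0,0]}' 60
python3 -m jog '{"jaw":[91,91,91,91,91,91],"slide":[[0,0,0.4],[0,0,0.4],[0,0,0.3],[0,0,0.15],[0,0,0],[0,0,0]],"spin":[0,0,0,0,0,0]}' 60
```

```text
time_s: 14.2
ee_pos: [506.1, 14.7, 68.4]
ee_rot: [180.0, -0.0, -178.1]
force: [-0.3, -0.4, 0.5]
gripper_width: 91.2
gripper_force: 0.0
time_s: 14.8
ee_pos: [506.7, 14.9, 30.9]
ee_rot: [180.0, 0.0, -178.0]
force: [1.0, 0.5, 1.4]
gripper_width: 91.3
gripper_force: 0.0
```

```bash
python3 -m jog '{"jaw":[45,45,45,45,45,45,45,45],"slide":[[0,0,0],[0,0,0],[0,0,0],[0,0,0],[0,0,0],[0,0,0],[0,0,0],[0,0,0]],"spin":[0,0,0,0,0,0,0,0]}' 60
python3 -m jog '{"jaw":[45,45,45,45],"slide":[[0,0,0.05],[0,0,0.05],[0,0,0],[0,0,0]],"spin":[0,0,0,0]}' 60
python3 -m jog '{"jaw":[45,45,45,45],"slide":[[0,0,0.05],[0,0,0.05],[0,0,0],[0,0,0]],"spin":[0,0,0,0]}' 60
```

```text
time_s: 15.6
ee_pos: [506.6, 14.8, 31.0]
ee_rot: [180.0, 0.0, -178.0]
force: [-0.7, 0.0, 0.4]
gripper_width: 49.1
gripper_force: 60.0
time_s: 16.0
ee_pos: [507.2, 14.8, 28.6]
ee_rot: [180.0, 0.1, -178.0]
force: [-0.1, 0.5, 5.4]
gripper_width: 49.8
gripper_force: 60.0
time_s: 16.4
ee_pos: [506.6, 14.8, 24.9]
ee_rot: [180.0, 0.0, -178.0]
force: [-0.4, -0.4, 1.6]
gripper_width: 49.9
gripper_force: 60.0
```

```bash
python3 -m jog '{"jaw":[45,45,45,45,45,45],"slide":[[0,0,0.05],[0,0,0.05],[0,0,0.05],[0,0,0.05],[0,0,0],[0,0,0]],"spin":[0,0,0,0,0,0]}' 60
python3 -m jog '{"jaw":[45,45,45,45],"slide":[[0,0,0.05],[0,0,0.05],[0,0,0],[0,0,0]],"spin":[0,0,0,0]}' 60
python3 -m jog '{"jaw":[45,45,45],"slide":[[0,0,0.05],[0,0,0],[0,0,0]],"spin":[0,0,0]}' 60
```

```text
time_s: 17.0
ee_pos: [506.1, 14.8, 18.3]
ee_rot: [180.0, -0.1, -178.0]
force: [1.0, 0.6, -4.8]
gripper_width: 49.6
gripper_force: 60.0
time_s: 17.4
ee_pos: [506.1, 14.8, 15.4]
ee_rot: [180.0, -0.1, -178.0]
force: [1.7, -0.1, -7.9]
gripper_width: 49.4
gripper_force: 60.0
time_s: 17.7
ee_pos: [506.3, 14.8, 15.1]
ee_rot: [180.0, -0.0, -178.0]
force: [-2.4, -0.3, 3.9]
gripper_width: 49.4
gripper_force: 60.0
```

```bash
python3 -m jog '{"jaw":[45,45,70,70,70,70,70,70,70,70],"slide":[[0,0,0.06],[0,0,0],[0,0,0],[0,0,0],[0,0,0],[0.1,0,-0.3],[0.3,0,-0.8],[0.8,0,-0.8],[1,0,-0.6],[0,0,0]],"spin":[0,0,0,0,0,0,0,0,0,0]}' 60
python3 -m jog '{"jaw":[0,0,0,0,0,0,0,0,0,0],"slide":[[0.8,0.3,-0.5],[0.5,1,-0.8],[0,1,-0.8],[0,1,-0.8],[0,1,-0.8],[0,1,0],[0,1,0],[0,1,0],[0,0.5,0],[0,0,0]],"spin":[0,0,0,0,0,0,0,0,0,0]}' 20
python3 - <<'E'
from h import *
t=env.grab_frame("top")[:,:,::-1]; s=env.grab_frame("scene")[:,:,::-1]
cv2.imwrite("pics/t5.png",t)
a=cv2.resize(t[170:250,260:400],None,fx=2.8,fy=4.5); b=cv2.resize(s[80:180,190:280],None,fx=3.6,fy=3.6)
cv2.imwrite("pics/p5.png",np.hstack([a,b]))
E
```

```text
time_s: 18.7
ee_pos: [438.0, 12.5, 89.6]
ee_rot: [180.0, 0.0, -178.0]
force: [-0.6, -0.9, -0.5]
gripper_width: 69.9
gripper_force: 0.0
time_s: 19.7
ee_pos: [393.8, 246.4, 198.3]
ee_rot: [-180.0, -0.0, -177.9]
force: [-0.5, 0.6, 0.3]
gripper_width: 0.6
gripper_force: 0.0
```

View pics/p5.png

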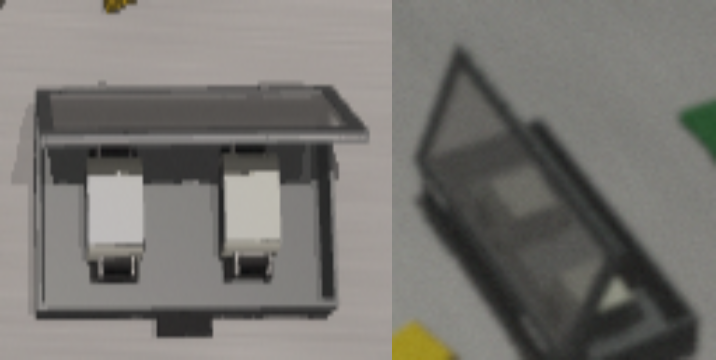

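Both bars now sit between their posts, with their tops at about (115,210) and (250,210) in the top crop and rollers showing front and rear. Sample_b looks slightly darker, so I'll check it for tilt.

Run:
```python
from h import *
T=Cam("top"); g=cv2.cvtColor(cv2.imread("pics/t5.png"),cv2.COLOR_BGR2GRAY)
for x in (300,301,349,350): print(x,g[200:236,x])
for y in (214,220): print(y,g[y,286:318],g[y,335:366])
for n,x0,x1 in(("a",286,318),("b",335,366)):
    m=np.zeros_like(g); m[203:230,x0:x1]=(g[203:230,x0:x1]>155)*255
    c=max(cv2.findContours(m,cv2.RETR_EXTERNAL,cv2.CHAIN_APPROX_NONE)[0],key=cv2.contourArea)
    print(n,cv2.minAreaRect(np.array([T.plane(u,v,44)[:2] for u,v in c[:,0]],np.float32)))
```

```text
300 [135 132  52  18  26  68  73  80  80 184 188 188 187 187 187 187 187 187
 187 187 187 187 187 188 140 148 129  78  48  30  14  36  32 134 138 138]
301 [134 132  51  17  25  68  75  79 105 183 187 187 187 186 187 187 187 187
 187 187 187 187 186 187 115 147 129  63  45  31  18  39  33 134 137 138]
349 [145 111  32  16  54  72  79  79 161 185 186 186 187 187 186 186 186 187
 187 186 187 186 186 161 150 129 136  53  41  24  19  40 100 129 131 131]
350 [145 110  34  18  55  73  78  80 161 186 186 187 186 186 186 187 186 186
 186 186 186 186 186 160 150 130 136  52  39  24  21  38  98 130 130 131]
214 [136 136 118 118  79 120 187 188 187 186 187 187 187 188 187 187 187 188
 187 187 187 187 187 187 188 133 134 133 132 132 132 132] [111 112 111  37  37 156 186 186 187 186 186 187 186 186 186 186 186 187
 186 186 186 186 187 187 187 126 127 127 126 127 126]
220 [137 137 119 118  80 134 186 187 187 187 187 187 186 187 187 187 187 187
 187 188 186 187 187 187 187 147 134 134 132 132 133 132] [130 113 113  40  36 121 185 186 186 186 186 187 187 186 187 186 186 187
 186 185 186 186 186 185 185 141 127 127 127 127 126]
a ((531.5508422851562, 15.934394836425781), (39.66575622558594, 48.85975646972656), 5.150763988494873)
b ((536.1024780273438, -107.6722412109375), (38.580223083496094, 48.73668670654297), 1.7560195922851562)
```

Both bars look the same: equal brightness, matching outlines and positions that agree with the clips. They are level and home, so I'll close the lid.

```bash
python3 -m jog '{"jaw":[0,0,0,0,0,0,0,0,0,0],"slide":[[-0.65,-0.98,0],[-0.65,-0.98,0],[-0.65,-0.98,0],[-0.65,-0.98,0],[-0.65,-0.98,0],[-0.65,-0.98,0],[-0.65,-0.98,0],[-0.65,-0.98,0],[-0.65,-0.98,0],[-0.65,-0.98,0]],"spin":[0,0,0,0,0,0,0,0,0,0]}' 20
python3 -m jog '{"jaw":[0,0,0,0,0],"slide":[[0,0,0.5],[0,0,0.6],[0,0,0.6],[0,0,0],[0,0,0]],"spin":[0,0,0,0,0]}'
```

```text
time_s: 20.8
ee_pos: [598.5, -45.1, 198.6]
ee_rot: [-180.0, -0.0, -178.2]
force: [0.2, 0.1, 0.7]
gripper_width: 0.7
gripper_force: 0.0
time_s: 21.3
ee_pos: [598.2, -43.1, 147.9]
ee_rot: [-180.0, -0.0, -178.1]
force: [0.1, -0.9, 0.2]
gripper_width: 0.3
gripper_force: 0.0
```

```bash
python3 -m jog '{"jaw":[0,0,0,0,0,0,0,0,0],"slide":[[0.35,0,0.03],[0.35,0,0.04],[0.39,0,0.2],[0.39,0,0.21],[0.33,0,0.29],[0.33,0,0.3],[0.24,0,0.36],[0.24,0,0.37],[0,0,0]],"spin":[0,0,0,0,0,0,0,0,0]}'
python3 -m jog '{"jaw":[0,0,0,0,0,0],"slide":[[0.12,0,0.32],[0.12,0,0.32],[0.05,0,0.3],[0.05,0,0.25],[0,0,0],[0,0,0]],"spin":[0,0,0,0,0,0]}'
```

```text
time_s: 22.2
ee_pos: [517.6, -44.6, 93.3]
ee_rot: [180.0, -0.1, -178.0]
force: [0.1, 0.0, 0.1]
gripper_width: 0.6
gripper_force: 0.0
time_s: 22.8
ee_pos: [509.6, -45.1, 57.6]
ee_rot: [180.0, -0.1, -178.0]
force: [0.0, 0.5, 0.1]
gripper_width: 0.7
gripper_force: 0.0
```

```bash
python3 -m jog '{"jaw":[0,0,0,0,0],"slide":[[0,0,0.07],[0,0,0.05],[0,0,0.03],[0,0,0],[0,0,0]],"spin":[0,0,0,0,0]}'
python3 - <<'E'
from h import *
t=env.grab_frame("top")[:,:,::-1]; s=env.grab_frame("scene")[:,:,::-1]
a=cv2.resize(t[150:280,260:400],None,fx=2.8,fy=2.8); b=cv2.resize(s[70:200,190:330],None,fx=2.8,fy=2.8)
cv2.imwrite("pics/p6.png",np.hstack([a,b]))
E
```

```text
time_s: 23.3
ee_pos: [509.8, -45.1, 53.4]
ee_rot: [180.0, -0.0, -178.0]
force: [0.8, 0.2, 0.7]
gripper_width: 0.3
gripper_force: 0.0
```

View pics/p6.png

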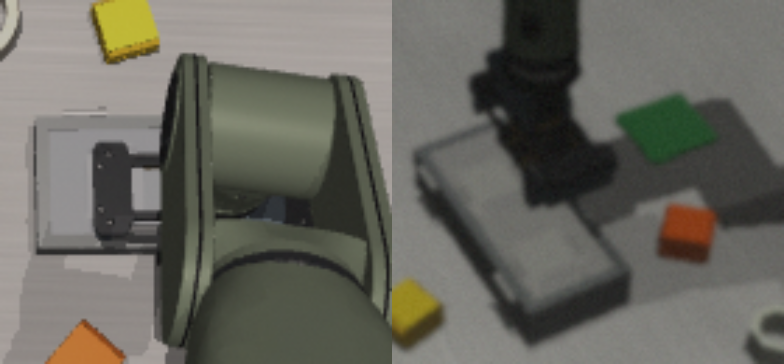

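The lid lies flat on the case in both crops. I'll press to a firm contact and then back off.

```bash
python3 -m jog '{"jaw":[0,0,0,0,0],"slide":[[0,0,0.04],[0,0,0.03],[0,0,0],[0,0,0],[0,0,0]],"spin":[0,0,0,0,0]}'
```

```text
time_s: 23.9
ee_pos: [509.9, -45.1, 52.7]
ee_rot: [-180.0, 0.0, -178.0]
force: [-2.9, 0.1, 11.6]
gripper_width: 0.4
gripper_force: 5.3
```

```bash
python3 -m jog '{"jaw":[0,0,0,0,0,0,0,0,0,0],"slide":[[0,0,-0.4],[0,0,-0.8],[0,0,-1],[0,0,-1],[0.5,1,-0.5],[0.5,1,0],[0.5,1,0],[0.5,1,0],[0.5,1,0],[0.5,1,0]],"spin":[0,0,0,0,0,0,0,0,0,0]}'
python3 -m jog '{"jaw":[0,0,0,0,0,0],"slide":[[0.5,1,0],[0,1,0],[0,1,0],[0,1,0],[0,0,0],[0,0,0]],"spin":[0,0,0,0,0,0]}'
python3 - <<'E'
from h import *
t=env.grab_frame("top")[:,:,::-1]; s=env.grab_frame("scene")[:,:,::-1]
a=cv2.resize(t[150:280,260:400],None,fx=2.8,fy=2.8); b=cv2.resize(s[70:200,190:330],None,fx=2.8,fy=2.8)
cv2.imwrite("pics/p7.png",np.hstack([a,b]))
E
```

```text
time_s: 24.9
ee_pos: [413.0, 132.8, 162.9]
ee_rot: [180.0, 0.1, -178.1]
force: [0.8, 0.5, 0.3]
gripper_width: 0.5
gripper_force: 0.0
time_s: 25.5
ee_pos: [394.3, 251.3, 162.4]
ee_rot: [-180.0, -0.0, -177.9]
force: [0.0, -0.1, 0.2]
gripper_width: 0.6
gripper_force: 0.0
```

View pics/p7.png

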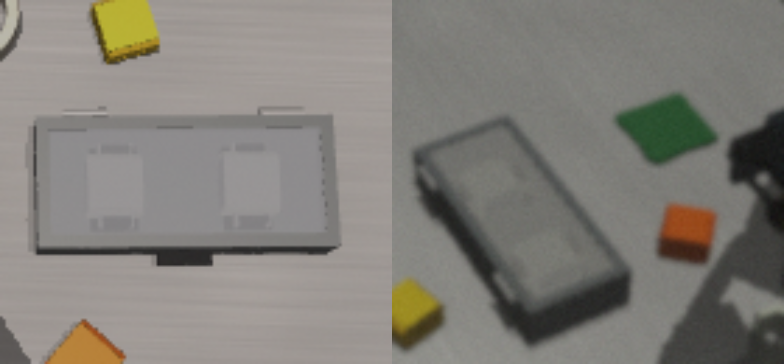

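The lid is fully shut, both bars show centred through its clear panel at (115,187) and (250,187), and the arm is clear.

```bash
python3 -c "
from workcell import env
print(env.job_done())"
```

```text
the job is handed in; nothing more can be done
None
```

The job is handed in: both bars were pressed home, the lid was then closed fully and the arm moved clear, at about 26 s of the 72 s allowed; the hand-in returned no verdict.

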